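Put the objective canister away in the wide drawer

TASK

Pull the wider of the two bench-top drawers fully open by its handle, then stand the objective canister upright on the floor of that drawer and leave the drawer open. Keep the narrow drawer shut and do not knock over the dropper bottle.

Things in the scene. Friction and masses are not known exactly. Their poses are not given: they have to be found in the camera images.
- wide_drawer (a joint): Wide drawer's slide, m: 0 shut, 0.125 fully open at its stop; starts nearly shut, takes about 2 N, stays where left. Its grey case is 150 wide, 190 deep, 100 mm high (top at z = 0.104), front white, 12 mm thick. A petri dish 14 mm high lies on its rear half. The wide and narrow case stand side by side, in either order, 40 mm apart on a brown board left of the middle, turned 0 to 13 degrees.
- wide_drawer_handle (a point): Middle of the wide drawer's handle: a level steel bar 10 mm thick and 60 mm long along this point's y, held by a post at each end; bar centre 42 mm in front of the white panel, 72 mm above the worktop, 32 mm below the case's top. Free above, below and behind. The drawer opens along this point's -x (towards the robot).
- wide_drawer_inside (a point): Point on the wide drawer's inner floor, 18 mm above the worktop, 62.5 mm behind the inside of its front panel, midway between its side walls; moves with the drawer, axes as the handle's (x to the rear). Fully open, it is the centre of the uncovered part, 125 mm along x by 126 mm along y. Walls rise 66 mm above this floor, the front panel 82 mm.
- narrow_drawer (a joint): Slide of the narrow drawer, in m, 0 shut: same build and handle, but case and front only 90 mm wide. To be left shut. A steel disc 10 mm high lies on the rear half of its case.
- canister: Objective canister, white plastic body with a wider black screw lid, 40 mm in diameter at the lid (body 38 mm), 64 mm high, 70 g, standing upright on the free front part of the worktop, to the right of the cases. Origin at the centre of its underside, z up; round, so its yaw is of no matter. The lid takes the top 19 mm.
- bottle: White dropper bottle with a black pointed cap, 34 mm in diameter and 98 mm high, standing loose on the front part of the worktop, 120 mm or more to the right of the canister. Origin at the centre of its underside, z up. Not to be knocked over.
Not all that is in view belongs to the job. Leave any green or pink look-alike of the canister alone.

How it is judged:
By the outcome, as a careful person would: the job done as asked, in the order asked, and still so for the second after the job is handed in, with the robot touching nothing.
It also fails if it takes over 56 s, if anything falls off the work surface, if the arm or the gripper's body presses on something with over 40 N, if the wrist force passes 120 N, or if a joint passes its speed limit or range.

ROBOT

A 6-joint arm with a two-finger parallel gripper is mounted at the origin on a cart in front of the work surface, level with it; the furniture and walls round the work are solid. World frame = base frame: x ahead of the robot, y to its left, z up, the work surface at z = 0. Lengths are in mm, angles in rad, forces in N, time in s.
With the tool pointing down it reaches from about 350 to 775 mm from the base axis. Payload 7.3 kg.
Tool frame: the origin (TCP) lies midway between the tips of the shut fingers; the grasp point (between the pads) lies 19 mm behind it; z points along the fingers, y is the line along which they close (so a half turn about z gives the same grasp; the last joint's range is limited). The gripper opens to 92 mm and grips with 3 to 60 N. Pads are 19 mm wide; open, the fingers measure 130 mm over their backs; the gripper's body (75 mm by 190 mm) begins 47 mm behind the grasp point.
Start: joints at [-1.326, 0.342, 1.524, -0, 1.275, -0.146], TCP at [200.011, -485.428, 226.741] pointing down, gripper open.
Joint ranges: [-2.53, 2.53], [-0.77, 2.02], [0.04, 2.7], [-1, 4.14], [0.28, 2.66], [-3.11, 3.11]. Speed limits (rad/s): [2.57, 2.57, 3.14, 3.14, 3.14, 3.14].

INTERFACE

Orientations are given as [roll, pitch, yaw] about the fixed x, y, z axes, in that order (R = Rz(yaw) Ry(pitch) Rx(roll)).
In Python, from plant import bot gives the robot as it stands.
- The arm moves only by the tool jog_arm, never from a script. Its arguments are lists of equal length, an entry for each row: "dp": the shift along the tool's x, y, z in m, a list of three; "twist": the turn about the tool's z in degrees. A call has 1 to 10 rows; each row shifts and turns the commanded pose from where the row before left it, along the tool's axes as they then stand; what a row does not reach is not made up. A row lasts 1/8 s, in which the tool goes at most 62.5 mm and 10.7 degrees, less where a joint would pass 70% of its speed; a pose out of reach is approached as far as the arm can. A call is refused whole if a number of a shift passes 0.0625 or a number of a turn 10.7, either way. A call with a gripper value outside its range is refused whole. "jaw" is the finger opening in m, from 0 to 0.0918, set as the call begins (left out, the last holds). The fingers move at their own pace and stop on an object; the grip force is fixed at half the most. Time passes only in rows, so rows that do not move let the fingers close. It gives the time, the measured TCP pose, the force, the opening and the grip force at its end, in the units of the state.
- bot.get_obs(): the state, without advancing time (a new reading comes with each control period).
- bot.capture(name): name is "scene" or "top" or "wrist"; returns the picture (400x640x3 uint8, blue, green, red); there is no depth.
- bot.camera_params(name): a dict with "fx", "fy", "cx", "cy" (pixels), "k1" (the pictures are not rectified: a ray, as slopes to the right and down, at radius r is drawn at 1 + k1 r^2 times it, then the intrinsics apply), "R" (3x3) and "t" (3): a world point X has camera coordinates R X + t. Camera axes: x right, y down, z forward; pixel columns grow to the right and rows downward; lengths in mm; the calibration is good to about 2 mm. A picture is of the moment at which its call begins: read the wrist's pose just before it. camera_params takes no time and is no camera call; for the wrist camera it gives the pose at the moment of the call.
- bot.close_job(): hands the job in; it is judged then, once.
Trained networks look in the newest picture that a camera, given by its name, has taken for a name from the list of things; names that differ only in an ending like _2 or _b are one class to them, and where a whole thing is asked for, a point or a joint stands for the part that bears it (a point fixed in the world has none). Each returns a list of dicts, best first, with "confidence" (0 to 1); they miss things now and then, are a little off and sometimes report something else, mostly with a low value. They report only what shows in the picture. A call takes as long as a camera call. They do not tell look-alikes from the thing itself.
- bot.find_in(camera, label): "bbox" ([centre column, centre row, width, height] in pixels, round what is visible of it).
- bot.masks_of(camera, label): "pixels" (400x640 bool, what is visible of it) and "bbox" ([centre column, centre row, width, height] in pixels, round what is visible of it).
The state is a dict: "time": time; "joint_positions": joint angles; "dq": joint speeds; "tau": joint torques, N m; "tool_pos": TCP position; "tcp_rot": TCP orientation; "contact_force": force on the tool from outside, world axes, zero at the start; "moment": the same for the moment, N m; "grip_width": finger opening in mm; "finger_force": force on a finger pad.
Only numpy, scipy, OpenCV 4.12 (cv2) and the standard library are available. Lean on these libraries where they do the work, as an engineer would, in place of code of your own. Each camera call takes 0.05 s, during which the arm holds its last target. There are 200 camera calls.

## Working session

There is one attempt and no reset: what is moved stays moved. The work goes in short steps, Python scripts to look and compute and a tool call to move; the robot and the scene stay as the last step left them, time stands still between calls to the robot, and variables do not carry over. Pictures are saved under pics/ and viewed, at most 10 in all, crops included, and the job is handed in when it is done.

Besides the shell and the picture viewer there is one more tool, called after "Emit:" as name([rows], argument=value, ...), one row to a line, values as JSON. jog_arm: Moves the arm, as the interface text tells. Its arguments: {"type":"object","properties":{"dp":{"type":"array"},"twist":{"type":"array"},"jaw":{"type":"number"}},"required":["dp","twist"]}

```bash
ls; mkdir -p pics; python3 - <<'E'
from plant import bot
import cv2
o=bot.get_obs();print(o)
for n in("scene","top"):
    im=bot.capture(n);cv2.imwrite(f"pics/{n}0.png",im)
    p=bot.camera_params(n);print(n,p)
    for l in("wide_drawer","wide_drawer_handle","narrow_drawer","canister","bottle"):
        print(n,l,[( [round(float(v)) for v in d["bbox"]],round(float(d["confidence"]),2)) for d in bot.find_in(n,l)])
E
```

```text
pics
{'time': 0.0, 'joint_positions': array([-1.32597076e+00,  3.42722914e-01,  1.52502144e+00,  2.06302877e-05,
        1.27538658e+00, -1.45977335e-01]), 'dq': array([-0.00174128, -0.00020378, -0.00074075, -0.0009518 , -0.00068302,
       -0.00041405]), 'tau': array([-7.85190005e-04, -4.31247568e+01, -2.44218707e+01,  7.16704270e-02,
        5.58520365e-02, -1.41845526e-04]), 'tool_pos': array([ 199.92696975, -485.00433453,  226.04331754]), 'tcp_rot': array([-3.14007360e+00, -2.43275188e-04,  3.90796698e-01]), 'contact_force': array([ 0.42121692, -0.46549805,  0.16854929]), 'moment': array([-0.06685551,  0.01679624,  0.01451331]), 'finger_force': 0.0, 'grip_width': 91.73665725630242}
scene {'fx': 395.07907367378084, 'fy': 395.07907367378084, 'cx': 318.56548514437554, 'cy': 202.49936595358042, 'k1': -0.0692556330309674, 'R': array([[ 0.87302643, -0.48748197, -0.01364467],
       [-0.24485457, -0.41396743, -0.87674239],
       [ 0.42174766,  0.76876024, -0.48076669]]), 't': array([-490.84646393,  208.86161743,  939.18543779])}
scene wide_drawer [([304, 178, 34, 40], 0.56)]
scene wide
[... 157 characters left out ...]
0.59), ([317, 264, 17, 6], 0.41)]
scene bottle [([348, 307, 17, 38], 0.81)]
top {'fx': 430.91522510586725, 'fy': 430.91522510586725, 'cx': 320.982233554734, 'cy': 203.3115985334304, 'k1': 0.003107375454957363, 'R': array([[ 0.02278066, -0.99969468,  0.00957045],
       [-0.99705461, -0.02341966, -0.0730317 ],
       [ 0.07323354, -0.00787855, -0.9972837 ]]), 't': array([  10.73610434,  579.73663839, 1184.90317053])}
top wide_drawer [([248, 183, 60, 29], 0.79)]
top wide_drawer_handle [([252, 185, 60, 26], 0.77)]
top narrow_drawer [([190, 192, 39, 26], 0.65)]
top canister [([414, 262, 21, 16], 0.75), ([372, 251, 9, 16], 0.66), ([342, 272, 18, 17], 0.62)]
top bottle [([458, 258, 20, 12], 0.44)]
```

```bash
python3 - <<'E'
import cv2
a=cv2.imread("pics/top0.png")[90:310,150:500]; cv2.imwrite("pics/t1.png",cv2.resize(a,None,fx=2.28,fy=2.28,interpolation=cv2.INTER_CUBIC))
a=cv2.imread("pics/scene0.png")[100:350,210:420]; cv2.imwrite("pics/s1.png",cv2.resize(a,None,fx=2.4,fy=2.4,interpolation=cv2.INTER_CUBIC))
E
```

```text
(no output)
```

View pics/t1.png

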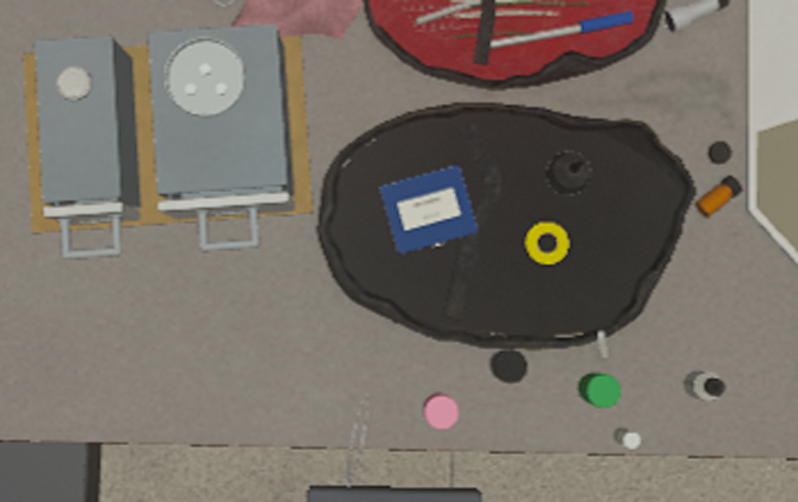

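View pics/s1.png

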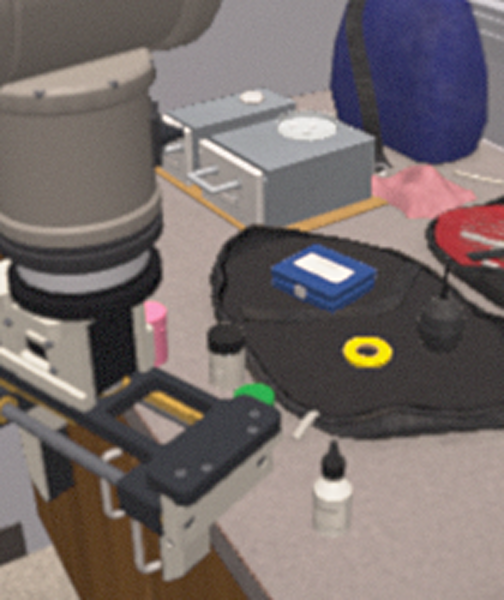

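Top crop (2.28x, offset 150,90): the wide case is the right-hand one, with its handle bar from about (203,247) to (256,244). The canister's black lid is at (509,366), pink at (441,411), green at (600,390), and the bottle at (705,385).

```bash
cat > h.py <<'E'
import numpy as np, cv2
from plant import bot
def ray(p,u,v):
    K=np.array([[p["fx"],0,p["cx"]],[0,p["fy"],p["cy"]],[0,0,1.]])
    s=cv2.undistortPoints(np.array([[[u,v]]],float),K,np.array([p["k1"],0,0,0,0]))[0,0]
    R=np.array(p["R"]);t=np.array(p["t"])
    return -R.T@t, R.T@np.array([s[0],s[1],1])
def onz(p,u,v,z):
    c,d=ray(p,u,v); return c+d*(z-c[2])/d[2]
def totool(o,w):  # world vector from TCP -> tool axes, in m
    from scipy.spatial.transform import Rotation as Ro
    return Ro.from_euler("xyz",o["tcp_rot"]).as_matrix().T@(np.array(w)-o["tool_pos"])/1000
E
python3 - <<'E'
from h import *
p=bot.camera_params("top")
f=lambda x,y:(150+x/2.28,90+y/2.28)
for n,x,y,z in [("barL",203,247,77),("barR",256,244,77),("panelL",160,208,100),("panelR",288,201,100),("caseRL",150,33,104),("caseRR",277,27,104),("caseFL",158,192,104),("can",509,366,64),("pink",441,411,60),("green",600,390,60),("bottle",705,387,98),("narrowbarL",66,256,77),("narrowbarR",118,252,77),("edge",509,345,0)]:
    print(n,onz(p,*f(x,y),z).round(1))
E
```

```text
barL [583.4 243.3  77. ]
barR [588.4 181.6  77. ]
panelL [625.3 290.  100. ]
panelR [636.9 143.4 100. ]
caseRL [828.6 308.8 104. ]
caseRR [839.5 162.  104. ]
caseFL [643.2 292.1 104. ]
can [ 452.6 -118.5   64. ]
pink [398.1 -39.7  60. ]
green [ 426.8 -226.7   60. ]
bottle [ 435.  -338.2   98. ]
narrowbarL [569.1 402.4  77. ]
narrowbarR [575.2 342.1  77. ]
edge [ 476.4 -126.5    0. ]
```

Emit:
jog_arm([
  [0.0425,-0.036,0],
  [0.0425,-0.036,0],
  [0.0425,-0.036,0],
  [0.0425,-0.036,0],
  [0.0425,-0.036,0],
  [0.0425,-0.036,0],
  [0.0425,-0.036,0],
  [0.0425,-0.036,0],
  [0.0425,-0.036,0],
  [0.0425,-0.036,0],
], twist=[0,0,0,0,0,0,0,0,0,0])

```text
time: 1.85
tool_pos: [456.5, 11.1, 227.0]
tcp_rot: [3.141, -0.001, 0.391]
contact_force: [1.1, -1.6, 0.6]
grip_width: 91.8
finger_force: 0.0
```

Emit:
jog_arm([
  [0.0425,-0.036,0],
  [0.0425,-0.036,0],
  [0.0425,-0.036,0],
  [0,0,0],
  [0,0,0],
  [0,0,0],
  [0,0,0],
  [0,0,0],
  [0,0,0],
  [0,0,0],
], twist=[0,0,0,-10.3,-10.3,-10.3,-10.3,-10.3,-10.3,-10.3], jaw=0.03)

```text
time: 3.1
tool_pos: [532.6, 157.7, 226.6]
tcp_rot: [-3.142, 0.0, 1.655]
contact_force: [0.6, -0.1, 0.1]
grip_width: 30.0
finger_force: 0.0
```

```bash
python3 - <<'E'
from h import *
o=bot.get_obs();print(o["time"],o["tool_pos"],np.degrees(o["tcp_rot"]),o["joint_positions"],o["grip_width"])
p=bot.camera_params("wrist");im=bot.capture("wrist");cv2.imwrite("pics/w1.png",im);print(p)
np.save("w1.npy",p,allow_pickle=True)
E
```

```text
3.1 [532.56832632 157.73217363 226.64786427] [-1.79994700e+02  5.79553362e-03  9.48296952e+01] [ 1.50009393e-01  3.98069324e-01  1.43912325e+00 -9.83238718e-05
  1.30449903e+00  6.57411938e-02] 29.95628423512985
{'fx': 359.67533171672176, 'fy': 359.67533171672176, 'cx': 320.09796367090007, 'cy': 200.3787454212175, 'k1': -0.06422433151623806, 'R': array([[ 9.96371722e-01,  8.51081210e-02, -2.47710589e-06],
       [ 8.09238227e-02, -9.47376588e-01,  3.09723966e-01],
       [ 2.63576780e-02, -3.08600402e-01, -9.50826517e-01]]), 't': array([-545.27579518,   68.52004931,  426.30383625])}
```

View pics/w1.png

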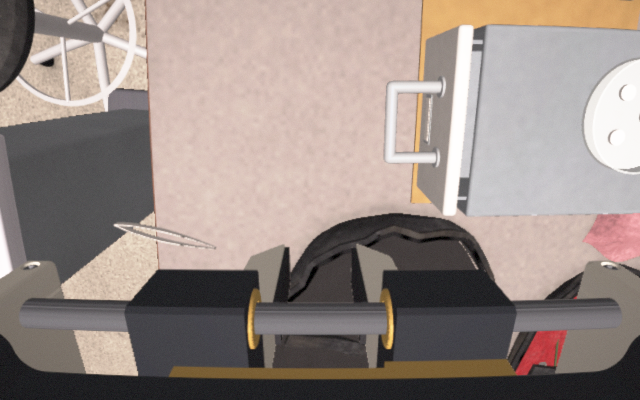

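Wrist view: the wide drawer's handle bar runs vertically at column ≈391, rows 84–160. The white panel's top is at column ≈459, from row 28 to 212.

```bash
python3 - <<'E'
from h import *
p=np.load("w1.npy",allow_pickle=True).item(); o=bot.get_obs()
for n,u,v,z in[("bar far",392,86,72),("bar near",391,158,72),("mid",391.5,122,72),("panel far",466,28,100),("panel near",450,212,100)]:
    w=onz(p,u,v,z);print(n,w.round(1))
    if n=="mid": w[2]=55;print("tool delta",totool(o,w).round(4))
E
```

```text
bar far [586.4 246.6  72. ]
bar near [594.1 186.1  72. ]
mid [590.1 217.1  72. ]
tool delta [0.0539 0.0628 0.1716]
panel far [630.  292.7 100. ]
panel near [644.9 149.7 100. ]
```

Emit:
jog_arm([
  [0.0265,0.0305,0],
  [0.0265,0.0305,0],
  [0,0,0.04],
  [0,0,0.04],
  [0,0,0.03],
  [0,0,0.02],
  [0,0,0.02],
  [0,0,0.02],
  [0,0,0],
], twist=[-0.7,0,0,0,0,0,0,0,0])

```text
time: 4.28
tool_pos: [587.8, 215.4, 55.1]
tcp_rot: [-3.138, 0.001, 1.659]
contact_force: [-1.1, 0.6, 0.4]
grip_width: 29.8
finger_force: 0.0
```

Emit:
jog_arm([
  [0,0,0],
  [0,0,0],
  [0,0,0],
  [0,0,0],
], twist=[0,0,0,0], jaw=0.0)

```text
time: 4.78
tool_pos: [589.2, 215.8, 57.6]
tcp_rot: [3.14, -0.0, 1.661]
contact_force: [-1.6, 0.0, 5.5]
grip_width: 8.9
finger_force: 30.0
```

Emit:
jog_arm([
  [0,-0.008,0],
  [0,-0.014,0],
  [0,-0.014,0],
  [0,-0.014,0],
  [0,-0.014,0],
  [0,-0.014,0],
  [0,-0.014,0],
  [0,-0.01,0],
  [0,-0.006,0],
  [0,0,0],
], twist=[0,0,0,0,0,0,0,0,0,0])

```text
time: 6.02
tool_pos: [481.0, 205.2, 57.6]
tcp_rot: [3.141, 0.001, 1.662]
contact_force: [-2.2, -3.3, 9.6]
grip_width: 8.5
finger_force: 30.0
```

Emit:
jog_arm([
  [0,-0.003,0],
  [0,-0.003,0],
  [0,-0.003,0],
  [0,0,0],
], twist=[0,0,0,0])

```text
time: 6.52
tool_pos: [472.7, 204.4, 57.6]
tcp_rot: [3.14, 0.001, 1.662]
contact_force: [0.6, -5.2, 7.5]
grip_width: 8.6
finger_force: 30.0
```

Emit:
jog_arm([
  [0,-0.002,0],
  [0,-0.002,0],
  [0,-0.002,0],
  [0,0,0],
], twist=[0,0,0,0])

```text
time: 7.02
tool_pos: [471.2, 204.3, 57.7]
tcp_rot: [3.13, 0.0, 1.661]
contact_force: [14.9, -3.5, -5.0]
grip_width: 9.0
finger_force: 30.0
```

Emit:
jog_arm([
  [0,-0.002,0],
  [0,-0.002,0],
  [0,0,0],
], twist=[0,0,0])

```text
time: 7.4
tool_pos: [471.3, 204.3, 57.8]
tcp_rot: [3.122, -0.001, 1.661]
contact_force: [28.8, -2.9, -17.1]
grip_width: 8.9
finger_force: 30.0
```

Emit:
jog_arm([
  [0,0.003,0],
  [0,0.003,0],
  [0,0,0],
], twist=[0,0,0])

```text
time: 7.78
tool_pos: [471.2, 204.3, 57.6]
tcp_rot: [3.135, 0.001, 1.661]
contact_force: [8.3, -3.7, 1.7]
grip_width: 9.3
finger_force: 30.0
```

Emit:
jog_arm([
  [0,0,0],
  [0,0,0],
  [0,0,0],
], twist=[0,0,0], jaw=0.03)

```text
time: 8.15
tool_pos: [467.6, 204.7, 56.4]
tcp_rot: [-3.14, 0.0, 1.662]
contact_force: [0.5, -0.2, 0.4]
grip_width: 29.4
finger_force: 0.0
```

Emit:
jog_arm([
  [0,0,-0.03],
  [0,0,-0.06],
  [0,0,-0.06],
  [0,0,-0.04],
  [-0.046,-0.007,0],
  [-0.046,-0.007,0],
  [-0.046,-0.007,0],
  [-0.046,-0.007,0],
  [-0.046,-0.007,0],
  [-0.046,-0.007,0],
], twist=[0,0,0,0,0,0,0,0,0,0])

```text
time: 9.4
tool_pos: [450.9, -75.1, 246.6]
tcp_rot: [-3.141, -0.0, 1.662]
contact_force: [0.4, -0.9, -0.4]
grip_width: 30.1
finger_force: 0.0
```

Emit:
jog_arm([
  [-0.046,-0.007,0],
  [0,0,0],
  [0,0,0],
  [0,0,0],
  [0,0,0],
  [0,0,0],
  [0,0,0],
  [0,0,0],
  [0,0,0],
  [0,0,0],
], twist=[0,10,10,10,10,10,10,10,10,10], jaw=0.07)

```text
time: 10.65
tool_pos: [448.3, -120.0, 246.4]
tcp_rot: [-3.141, 0.001, 0.085]
contact_force: [0.2, 0.1, -0.4]
grip_width: 70.1
finger_force: 0.0
```

```bash
python3 - <<'E'
from h import *
o=bot.get_obs();print(o["time"],o["tool_pos"],np.degrees(o["tcp_rot"]))
p=bot.camera_params("wrist");im=bot.capture("wrist");np.save("w2.npy",p,allow_pickle=True)
t=bot.capture("top");cv2.imwrite("pics/t2.png",t)
cv2.imwrite("pics/w2.png",cv2.hconcat([cv2.resize(im,(480,300)),cv2.resize(t[130:280,150:300],(300,300))]))
E
```

```text
10.65 [ 448.33731996 -119.98586127  246.39893523] [-1.79971500e+02  4.65296941e-02  4.87421901e+00]
```

View pics/w2.png

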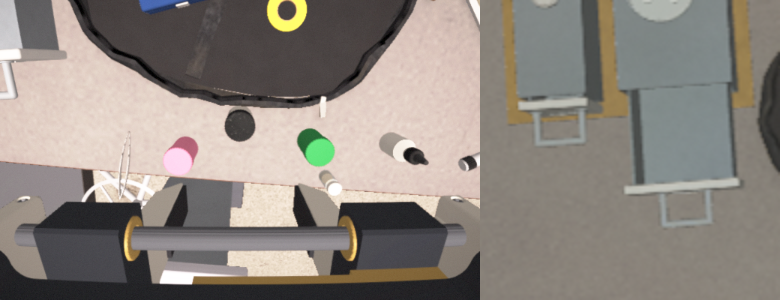

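Wrist view (left pane, 0.75x): the canister's black lid is at (239,125), clear of the mat rim, with pink at (179,155) and green at (317,148). The top view (right pane) shows the wide drawer fully open and the narrow one shut.

```bash
python3 - <<'E'
from h import *
p=np.load("w2.npy",allow_pickle=True).item(); o=bot.get_obs()
print([(np.round(d["bbox"]),round(d["confidence"],2)) for d in bot.find_in("wrist","canister")])
w=onz(p,319,165,62);print("can",w.round(1)); w[2]=34;print(totool(o,w).round(4))
pt=bot.camera_params("top"); f=lambda x,y:(150+(x-480)/2,130+y/2)
for n,x,y,z in[("hL",663,225,77),("hR",709,221,77),("pL",627,189,100),("pR",738,182,100),("cL",614,88,104),("cR",733,81,104),("nL",537,144,77),("nR",583,141,77)]: print(n,onz(pt,*f(x,y),z).round(1))
E
```

```text
[(array([425., 195.,  52.,  51.]), 0.98), (array([240., 209.,  51.,  53.]), 0.66), (array([324., 166.,  43.,  50.]), 0.58)]
can [ 458.2 -117.1   62. ]
[ 0.0101 -0.002   0.2124]
hL [466.3 232.5  77. ]
hR [473.  171.9  77. ]
pL [512.4 276.9 100. ]
pR [524.8 133.1 100. ]
cL [643.6 298.1 104. ]
cR [656.6 143.2 104. ]
nL [569.8 403.6  77. ]
nR [575.3 342.8  77. ]
```

Emit:
jog_arm([
  [0.009,-0.001,0.02],
  [0,0,0.05],
  [0,0,0.05],
  [0,0,0.04],
  [0,0,0.03],
  [0,0,0.02],
  [0,0,0],
  [0,0,0],
], twist=[0,0,0,0,0,0,0,0])

```text
time: 11.8
tool_pos: [458.1, -118.7, 37.4]
tcp_rot: [3.141, -0.001, 0.092]
contact_force: [-0.2, 0.5, 0.4]
grip_width: 70.0
finger_force: 0.0
```

Emit:
jog_arm([
  [0,0,0],
  [0,0,0],
  [0,0,0],
  [0,0,0],
  [0,0,0],
], twist=[0,0,0,0,0], jaw=0.02)

```text
time: 12.42
tool_pos: [457.8, -118.6, 37.0]
tcp_rot: [3.141, -0.0, 0.091]
contact_force: [-0.8, 0.9, 2.5]
grip_width: 39.5
finger_force: 30.0
```

Emit:
jog_arm([
  [0,0,-0.01],
  [0,0,-0.03],
  [0,0,-0.04],
  [0,0,-0.04],
  [0,0,-0.03],
  [0,0,0],
], twist=[0,0,0,0,0,0])

```text
time: 13.18
tool_pos: [458.7, -119.0, 189.1]
tcp_rot: [3.139, -0.005, 0.091]
contact_force: [0.1, -0.4, -1.5]
grip_width: 39.2
finger_force: 30.0
```

Emit:
jog_arm([
  [0.01,-0.02,0],
  [0.02,-0.04,0],
  [0.02,-0.04,0],
  [0.02,-0.04,0],
  [0.02,-0.04,0],
  [0.02,-0.04,0],
  [0.02,-0.04,0],
  [0.02,-0.04,0],
  [0.01,-0.021,0],
  [0,0,0],
], twist=[0,0,0,0,0,0,0,0,0,0])

```text
time: 14.42
tool_pos: [587.2, 216.9, 184.6]
tcp_rot: [3.141, 0.003, 0.093]
contact_force: [0.1, -0.1, -0.6]
grip_width: 40.4
finger_force: 30.0
```

```bash
python3 - <<'E'
from h import *
o=bot.get_obs();print(o["time"],o["tool_pos"],np.degrees(o["tcp_rot"]),o["grip_width"],totool(o,[588,215.5,57]).round(4))
a=bot.capture("wrist");s=bot.capture("scene")
cv2.imwrite("pics/w3.png",cv2.hconcat([cv2.resize(a,(480,300)),cv2.resize(s[100:250,210:360],(300,300))]))
E
```

```text
14.425 [587.20978081 216.88847577 184.63456369] [1.79977119e+02 1.67411823e-01 5.32373546e+00] 40.369763349083684 [0.001  0.0014 0.1276]
```

View pics/w3.png

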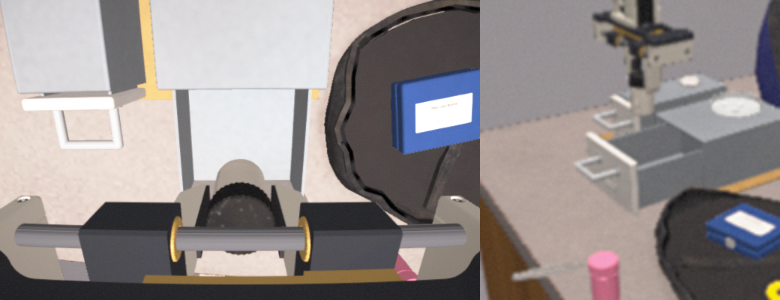

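The canister is held upright and centred over the open drawer, with its lid at (238,215) in the left pane. Next I lower it.

Emit:
jog_arm([
  [0.001,0.001,0.02],
  [0,0,0.03],
  [0,0,0.03],
  [0,0,0.02],
  [0,0,0.012],
  [0,0,0.006],
  [0,0,0.003],
  [0,0,0.003],
  [0,0,0.0],
  [0,0,0],
], twist=[0,0,0,0,0,0,0,0,0,0])

```text
time: 15.78
tool_pos: [589.2, 214.8, 63.0]
tcp_rot: [3.142, -0.001, 0.091]
contact_force: [0.8, 0.6, -0.5]
grip_width: 39.7
finger_force: 30.0
```

Emit:
jog_arm([
  [0,0,0.001],
  [0,0,0.001],
  [0,0,0],
  [0,0,0],
], twist=[0,0,0,0])

```text
time: 16.27
tool_pos: [589.0, 214.7, 60.6]
tcp_rot: [3.141, 0.0, 0.091]
contact_force: [-0.7, -0.2, -0.8]
grip_width: 40.1
finger_force: 30.0
```

Emit:
jog_arm([
  [0,0,0.001],
  [0,0,0.001],
  [0,0,0.001],
  [0,0,0],
  [0,0,0],
], twist=[0,0,0,0,0])

```text
time: 16.9
tool_pos: [589.0, 214.7, 57.7]
tcp_rot: [3.141, -0.0, 0.091]
contact_force: [0.3, -0.2, -0.2]
grip_width: 39.9
finger_force: 30.0
```

Emit:
jog_arm([
  [0,0,0.001],
  [0,0,0.001],
  [0,0,0],
  [0,0,0],
], twist=[0,0,0,0])

```text
time: 17.4
tool_pos: [589.0, 214.7, 55.7]
tcp_rot: [3.142, 0.0, 0.091]
contact_force: [0.2, 0.2, -1.3]
grip_width: 39.8
finger_force: 30.0
```

Emit:
jog_arm([
  [0,0,0.001],
  [0,0,0],
  [0,0,0],
], twist=[0,0,0])

```text
time: 17.77
tool_pos: [589.1, 214.7, 55.0]
tcp_rot: [-3.142, -0.0, 0.091]
contact_force: [-0.4, 0.8, 1.4]
grip_width: 39.8
finger_force: 30.0
```

Emit:
jog_arm([
  [0,0,0.001],
  [0,0,0],
  [0,0,0],
], twist=[0,0,0])

```text
time: 18.15
tool_pos: [589.7, 214.8, 54.9]
tcp_rot: [-3.142, -0.002, 0.091]
contact_force: [-1.4, 0.2, 7.3]
grip_width: 39.7
finger_force: 30.0
```

Contact at z≈55, as expected. Releasing and retreating.

Emit:
jog_arm([
  [0,0,-0.0005],
  [0,0,0],
  [0,0,0],
  [0,0,0],
], twist=[0,0,0,0], jaw=0.062)

```text
time: 18.65
tool_pos: [588.9, 214.7, 53.9]
tcp_rot: [3.141, 0.0, 0.091]
contact_force: [0.6, 0.4, 0.8]
grip_width: 61.5
finger_force: 0.0
```

Emit:
jog_arm([
  [0,0,-0.01],
  [0,0,-0.02],
  [0,0,-0.04],
  [0,0,-0.06],
  [0,0,-0.06],
  [-0.02,0.04,0],
  [-0.02,0.05,0],
  [-0.02,0.05,0],
  [-0.02,0.05,0],
  [0,0,0],
], twist=[0,0,0,0,0,0,0,0,0,0])

```text
time: 19.9
tool_pos: [525.8, 15.3, 245.3]
tcp_rot: [3.141, -0.001, 0.086]
contact_force: [0.8, -0.0, 0.5]
grip_width: 62.0
finger_force: 0.0
```

```bash
python3 - <<'E'
from h import *
o=bot.get_obs();print(o["time"],o["tool_pos"],o["contact_force"])
t=bot.capture("top");s=bot.capture("scene")
cv2.imwrite("pics/f.png",cv2.hconcat([cv2.resize(t[130:280,150:300],(400,400)),cv2.resize(s[100:250,230:380],(400,400))]))
pt=bot.camera_params("top")
E
```

```text
19.9 [525.79643006  15.28988187 245.27393674] [ 0.75074771 -0.0185832   0.47710294]
```

View pics/f.png

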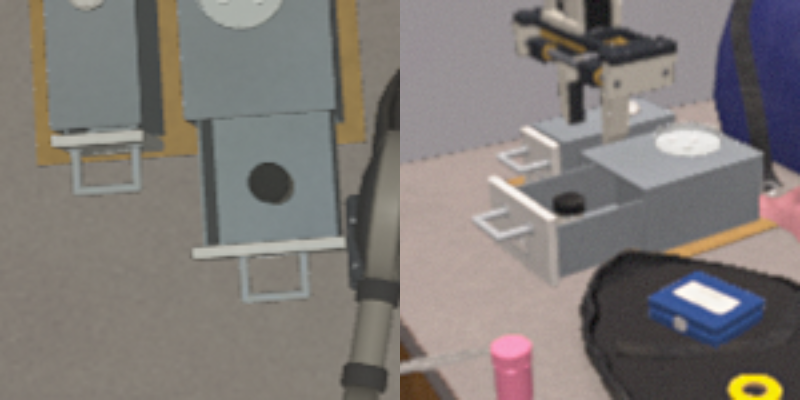

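The canister stands upright in the drawer, with its lid at (269,183) left and (568,205) right. The wide drawer is still fully open and the narrow one shut.

```bash
python3 -c "
from plant import bot
print(bot.close_job())"
```

```text
the job is handed in; nothing more can be done
None
```

The wide drawer is fully open with the canister standing upright on its floor, the narrow drawer is shut and the bottle was never touched; I handed the job in at about 20 s, and no verdict came back.

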